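# Gauge a sealed sample by lever feel and mark its travel

## Robot

A 6-joint arm with a two-finger parallel gripper is mounted at the origin on the work surface. World frame = base frame: x ahead of the robot, y to its left, z up, the work surface at z = 0. Lengths are in m, angles in degrees, forces in N, time in s.
With the tool pointing down it reaches from about 0.35 to 0.925 m from the base axis. Payload 6.4 kg.
Tool frame: the origin (TCP) lies midway between the tips of the shut fingers; the grasp point (between the pads) lies 19 mm behind it; x points along the fingers, z is the direction in which the jaws open and shut, and the axes are right-handed (so a half turn about x gives the same grasp; the last joint's range is limited). The gripper opens to 94 mm and grips with 3 to 60 N. Pads are 16 mm wide; open, the fingers measure 119 mm over their backs; the gripper's body (75 mm by 177 mm) begins 78 mm behind the grasp point.
Start: joints at [56.66, 14.043, 89.255, -0, 76.702, -9.975], TCP at [0.258, 0.597, 0.205] pointing down, gripper open.
Joint ranges: [-179.41, 179.41], [-58.25, 129.5], [7.25, 145.43], [-54.29, 234.29], [11.92, 165.04], [-157.13, 157.13]. Speed limits (degrees/s): [147.25, 147.25, 180, 180, 180, 180].

## Interface

Orientations are given as [roll, pitch, yaw] about the fixed x, y, z axes, in that order (R = Rz(yaw) Ry(pitch) Rx(roll)).
In Python, from plant import get_state, read_camera, hand_in gives the robot as it stands.
- The arm moves only by the tool send_rows, never from a script. Its argument "rows" is a list of rows, each a list of 4 numbers: the shift along the world's x, y, z in mm, then the turn about the world's z in rad. In form: [[dx, dy, dz, twist], ...]. A call has 1 to 12 rows; each row is the pose to reach, as a shift and turn from the pose commanded when the call began; what a row does not reach only later rows make up. A row lasts 1/8 s, in which the tool goes at most 62.5 mm and 10.7 degrees, less where a joint would pass 70% of its speed; a pose out of reach is approached as far as the arm can. A call with a gripper value outside its range is refused whole. "fingers" is the closure, from -1 (fully open) to 1 (shut), so that 0 is half open, set as the call begins (left out, the last holds). The fingers move at their own pace and stop on an object; the grip force is fixed at half the most. Time passes only in rows, so rows that repeat a pose let the fingers close. It gives the time, the measured TCP pose, the force and the opening at its end, in the units of the state.
- get_state(): the state, without advancing time (a new reading comes with each control period).
- read_camera(name): name is "side" or "top" or "wrist"; returns a dict with "pixels" (480x640x3 uint8, red, green, blue), "depth" (480x640 float32, m along the optical axis (not along the pixel's ray), 0 where there is no reading), "vertical_fov" (degrees; the focal length in pixels is half the picture's height over the tangent of half this angle, whatever the lens; pixels are square), "cx", "cy" (the principal point, pixels), "T" (4x4, takes a point from camera to world coordinates). Camera axes: x right, y up, looking along -z (the intrinsics and any distortion apply to the point x, -y, -z); pixel columns grow to the right and rows downward; lengths in m; the calibration is good to about 2 mm. A picture is of the moment at which its call begins.
- hand_in(): hands the job in, once; it reports no verdict.
The state is a dict: "t": time; "joint_pos": joint angles; "joint_velocities": joint speeds; "effort": joint torques, N m; "ee_pos": TCP position; "ee_rot": TCP orientation; "wrist_force": force on the tool from outside, world axes, zero at the start; "wrist_torque": the same for the moment, N m; "gripper_width": finger opening in m.
Only numpy, scipy, OpenCV 4.12 (cv2) and the standard library are available. Lean on these libraries where they do the work, as an engineer would, in place of code of your own. Each camera call takes 0.05 s, during which the arm holds its last target.

## Task

A sealed sample sits unseen inside the bench gauge. Swing the blue-knobbed lever gently round its scale until you feel its light resistance firm up, hold it firm for a moment without forcing it so the sample is not squashed, and let it go back to its rest. Then set the orange marker to the angle where the lever firmed up and let go, leaving the jar, the cup and the spatula where they are.

Things in the scene. Friction and masses are not known exactly. Their poses are not given: they have to be found in the camera images.
- gauge: Grey bench gauge fixed to the table: plate 280 x 310 x 12 mm, round grey drum (radius 72 mm, top 50 mm above the table), green and black arc scale on the plate. Origin on the table under the lever's turning axis; x points away from the scale (scale on the -x side), z up. The plate reaches 185 mm to -x, 95 mm to +x, 155 mm to each y side.
- gauge_axis (a point): Point on the vertical axis about which both lever and marker turn, at the top of the base plate (12 mm above the table).
- lever (a joint): Lever angle in rad: 0 at rest, growing clockwise seen from above; at 0 it points from the axis along (-0.707, -0.707) of the gauge's x, y. Let go, it springs back to 0. At the knob the light spring takes 1.5 N at 0 plus 2 N per rad. Somewhere from 0.4 to 1.1 rad (hidden, differs each time) it meets the sample and firms up by 3 N per mm of knob travel.
- lever_knob (a point): Middle of the upright round blue knob: 16 mm diameter, 100 mm from the axis, 84 mm above the table; knob top at 105 mm, steel arm's top under it at 64 mm, arm 16 mm wide. Clearly firm is 4 to 9 N at the knob above the light spring; 12 N above it (about 14 N in all) squashes the sample. Push it sideways along its arc.
- marker (a joint): Angle in rad of the orange marker arm about the same axis, same zero and direction as the lever: equal values mean both point the same way. It stays where put (about 1 N at its post moves it); range 0 to 1.5, parked at first at 1.25 to 1.45. The lever passes freely above its arm. Set it to the lever angle where the firmness began.
- marker_post (a point): Middle of the marker's upright orange round post: 12 mm diameter, 155 mm from the axis, its top 70 mm above the table, standing 41 mm clear of the flat orange arm (arm top 29 mm above the table). This point is 49 mm above the table.
- jar_mid (a point): Bystander: amber jar with white lid, 48 mm diameter, 70 mm tall, standing beside the gauge; centre, half-way up.
- cup_mid (a point): Bystander: small clear cup, 54 mm diameter, 55 mm tall, standing beside the gauge on the other side; centre, half-way up.
- spatula_grip (a point): Bystander: thin steel lab spatula 160 x 14 x 5 mm, lying on the table on the scale side of the gauge; this point is its middle.

How it is judged (in metres and radians):
On the way, in this order (a step that is already met when the one before it is completed fails the run):
1. the lever is pressed firmly against the sample (at least 3 N at the knob beyond the light spring) for 0.3 s (contact force between lever_cam and sample_surface above 5 N), for 0.3 s.
2. the lever is back at its rest (value of joint lever below 0.05 rad), for 0.2 s.
3. the marker is set to the angle where the lever firmed up (distance between marker_post and firm_point below 0.0085 m), for 0.2 s.
At the end, for the whole second after the job is handed in: The marker rests within 0.055 rad (about 3 degrees, 8.5 mm at its post) of the angle at which the lever first met the sample, the lever is back at its rest (under 0.05 rad), and the robot touches nothing (distance between marker_post and firm_point below 0.0085 m and value of joint lever below 0.05 rad and velocity of joint marker between -0.05 and 0.05 rad/s).
It fails at once if the sample is squashed (more than 12 N at the knob beyond the light spring) (contact force between lever_cam and sample_surface above 20 N).
It fails at once if the jar, cup or spatula is moved more than 20 mm (distance of any of jar_mid, cup_mid, spatula_grip from where it was at the start of the episode above 0.02 m).
It also fails if it takes over 72 s, if anything falls off the work surface, if the arm or the gripper's body presses on something with over 40 N, if the wrist force passes 120 N, or if a joint passes its speed limit or range.

## Working session

There is one attempt and no reset: what is moved stays moved. The work goes in short steps, Python scripts to look and compute and a tool call to move; the robot and the scene stay as the last step left them, time stands still between calls to the robot, and variables do not carry over. Pictures are saved under pics/ and viewed, and the job is handed in when it is done.

Besides the shell and the picture viewer there is one more tool, called after "Call:" by a JSON object that holds its "api" and its "payload", one argument or row to a line. send_rows: Moves the arm, as the interface text tells. Its arguments: {"type":"object","properties":{"rows":{"type":"array","items":{"type":"array","items":{"type":"number"}}},"fingers":{"type":"number"}},"required":["rows"]}

```bash
mkdir -p pics; ls
python3 - <<'E'
from plant import *
import cv2,pickle
s=get_state();print(s)
for n in ("top","side"):
    c=read_camera(n);cv2.imwrite(f"pics/{n}0.png",c["pixels"][:,:,::-1]);pickle.dump(c,open(n+"0.pkl","wb"));print(n,c["T"],c["vertical_fov"],c["cx"],c["cy"],[k for k in c])
E
```

```text
pics
{'t': 0.0, 'joint_pos': array([ 5.66604027e+01,  1.40826467e+01,  8.93223675e+01, -1.51116311e-03,
        7.67008773e+01, -9.97434979e+00]), 'joint_velocities': array([ 0.02560627, -0.17207414, -0.10634451, -0.03086304, -0.00484839,
       -0.00670788]), 'effort': array([-2.13529944e-03, -4.15839887e+01, -3.14592755e+01,  6.83995360e-02,
        3.33490851e-02, -1.37065222e-04]), 'ee_pos': array([0.25745282, 0.59620788, 0.20438566]), 'ee_rot': array([ 170.82098239,   89.8940982 , -122.54391612]), 'wrist_force': array([-0.00833987, -0.34272753,  0.04629109]), 'wrist_torque': array([-0.021299  ,  0.0502472 ,  0.01009838]), 'gripper_width': 0.0940030321746724}
top [[-0.02051155  0.99194755 -0.12497733  0.43668176]
 [-0.99978812 -0.02013465  0.00427832  0.05206927]
 [ 0.0017275   0.1250386   0.99215037  1.13477484]
 [ 0.          0.          0.          1.        ]] 50.06971528825888 316.8127171646213 240.2416135087059 ['pixels', 'depth', 'vertical_fov', 'cx', 'cy', 'T']
side [[ 0.81300283  0.45199785 -0.36704814  0.20927044]
 [-0.58218071  0.64141918 -0.49964693 -0.42771824]
 [ 0.00959238  0.61990272  0.78462004  0.82670481]
 [ 0.          0.          0.          1.        ]] 46.009404887202614 326.30344566009006 236.61281075106794 ['pixels', 'depth', 'vertical_fov', 'cx', 'cy', 'T']
```

View pics/top0.png

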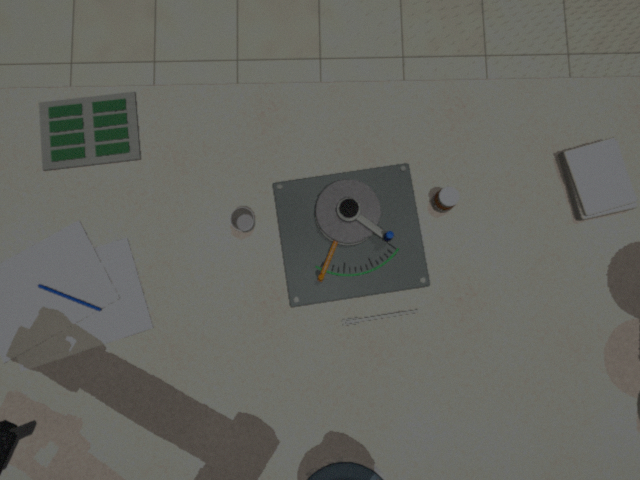

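View pics/side0.png

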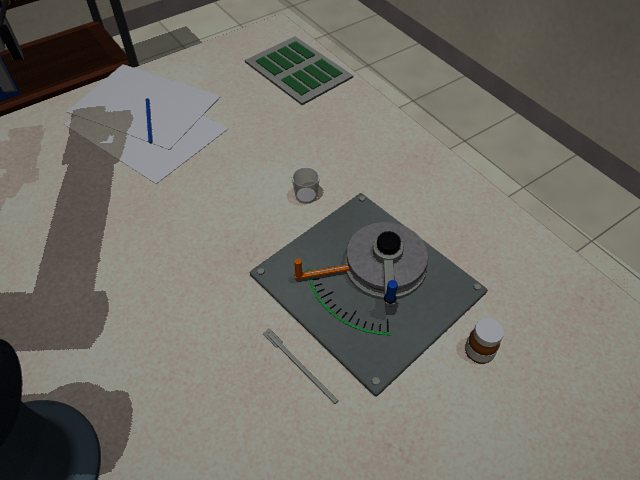

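```bash
cat > h.py <<'E'
import numpy as np,cv2,pickle
def ray(c,u,v,z):
    f=240/np.tan(np.radians(c["vertical_fov"]/2)); T=c["T"]
    d=T[:3,:3]@np.array([(u-c["cx"])/f,-(v-c["cy"])/f,-1]); o=T[:3,3]
    return o+d*(z-o[2])/d[2]
def proj(c,p):
    f=240/np.tan(np.radians(c["vertical_fov"]/2)); T=c["T"]
    q=T[:3,:3].T@(np.asarray(p)-T[:3,3]); return c["cx"]+f*q[0]/-q[2], c["cy"]-f*q[1]/-q[2]
def cent(m): 
    v,u=np.nonzero(m); return u.mean(),v.mean(),len(u)
E
python3 - <<'E'
from h import *
for n,(x,y,w,h) in {"top":(225,155,240,180),"side":(240,160,280,250)}.items():
    c=pickle.load(open(n+"0.pkl","rb"));p=c["pixels"]
    im=cv2.resize(p[y:y+h,x:x+w],None,fx=600/h if n=="side" else 3.33,fy=600/h if n=="side" else 3.33,interpolation=cv2.INTER_CUBIC)
    im=np.clip(im.astype(float)*(1.8 if n=="top" else 1.2),0,255).astype('uint8')
    im=cv2.resize(im,(min(800,im.shape[1]),min(600,im.shape[0])))
    cv2.imwrite(f"pics/{n}0c.png",im[:,:,::-1]);print(n,im.shape)
    hsv=cv2.cvtColor(p,cv2.COLOR_RGB2HSV)
    roi=np.zeros(p.shape[:2],bool);roi[y:y+h,x:x+w]=1
    for nm,lo,hi in (("blue",105,130),("orange",5,18)):
        m=roi&(hsv[...,0]>=lo)&(hsv[...,0]<=hi)&(hsv[...,1]>(150))&(hsv[...,2]>50)
        print(nm,cent(m)); 
        if n=="top":
            v,u=np.nonzero(m)
            print(sorted(set(c["depth"][m].round(3))))
E
```

```text
top (599, 799, 3)
blue (np.float64(389.0232558139535), np.float64(234.58139534883722), 43)
[np.float32(1.036), np.float32(1.037), np.float32(1.038), np.float32(1.039), np.float32(1.04), np.float32(1.041), np.float32(1.042), np.float32(1.043), np.float32(1.044)]
orange (np.float64(344.17857142857144), np.float64(253.20535714285714), 112)
[np.float32(1.06), np.float32(1.062), np.float32(1.063), np.float32(1.064), np.float32(1.065), np.float32(1.066), np.float32(1.067), np.float32(1.073), np.float32(1.077), np.float32(1.079), np.float32(1.086), np.float32(1.1), np.float32(1.101), np.float32(1.103), np.float32(1.104), np.float32(1.105), np.float32(1.106), np.float32(1.107), np.float32(1.108), np.float32(1.109), np.float32(1.11), np.float32(1.111), np.float32(1.112), np.float32(1.113), np.float32(1.114), np.float32(1.115), np.float32(1.116), np.float32(1.117)]
side (600, 672, 3)
blue (np.float64(391.40875912408757), np.float64(289.0729927007299), 137)
orange (np.float64(359.01559454191033), np.float64(290.58479532163744), 513)
```

```bash
ls pics
```

```text
side0.png
side0c.png
top0.png
top0c.png
```

View pics/top0c.png

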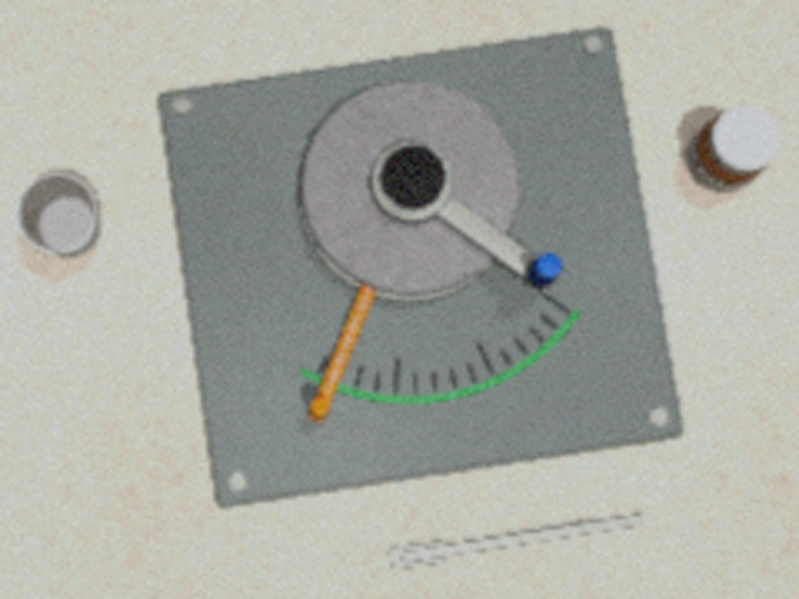

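View pics/side0c.png

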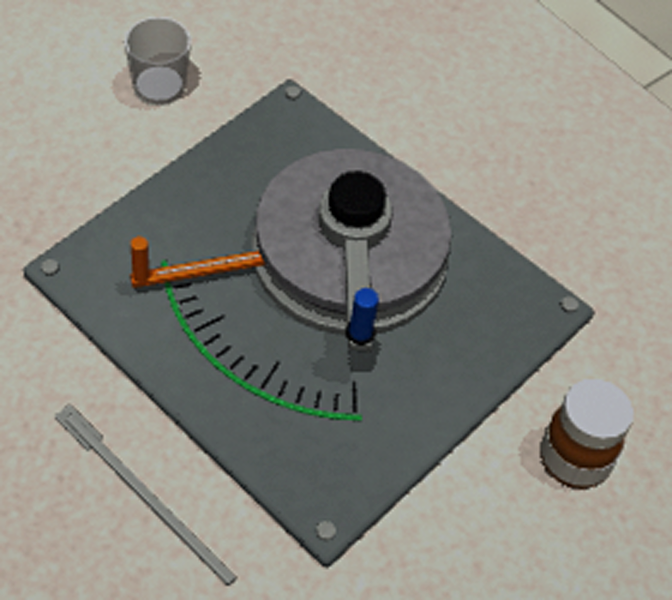

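```bash
cat > fit.py <<'E'
from h import *
from scipy.optimize import least_squares
ct=pickle.load(open("top0.pkl","rb"));cs=pickle.load(open("side0.pkl","rb"))
T=[(225+u/3.329,155+v/3.329) for u,v in((160,95),(610,30),(682,435),(219,505))]   # TL,TR,BR,BL
S=[(240+u/2.4,160+v/2.4) for u,v in((290,80),(594,313),(325,566),(25,270))]
C=[(.095,.155),(.095,-.155),(-.185,-.155),(-.185,.155)]
def w(p,x,y,z): return [p[0]+np.cos(p[2])*x-np.sin(p[2])*y,p[1]+np.sin(p[2])*x+np.cos(p[2])*y,z]
def fit(cams):
    def r(p):
        o=[]
        for c,P in cams:
            for k,q in zip(C,P): o+=list(np.subtract(proj(c,w(p,*k,.012)),q))
        return o
    s=least_squares(r,[.5,0,0]); return s.x,s.fun.round(1)
if __name__=="__main__":
    for cams in ([(ct,T)],[(cs,S)],[(ct,T),(cs,S)]): print(fit(cams))
    p=fit([(ct,T),(cs,S)])[0]
    for nm,c,u,v,z in (("hub?",ct,225+413/3.329,155+177/3.329,.07),("knobtop",ct,225+549/3.329,155+262/3.329,.105),("posttop",ct,225+320/3.329,155+403/3.329,.07),
      ("knobtop s",cs,240+367/2.4,160+294/2.4,.105),("posttop s",cs,240+139/2.4,160+241/2.4,.07),
      ("jar",ct,225+745/3.329,155+137/3.329,.07),("cup",ct,225+60/3.329,155+208/3.329,.055),("sp",ct,225+400/3.329,155+555/3.329,.003),("sp",ct,225+640/3.329,155+517/3.329,.003),("sps",cs,240+68/2.4,160+412/2.4,.003),("sps",cs,240+232/2.4,160+580/2.4,.003),("jars",cs,240+598/2.4,160+410/2.4,.07),("cups",cs,240+158/2.4,160+36/2.4,.055)):
        q=ray(c,u,v,z);d=q[:2]-p[:2];a=np.arctan2(d[1],d[0])-p[2]
        print(nm,q.round(4),"r",np.hypot(*d).round(4),"lever ang",((np.radians(225)-a+np.pi)%(2*np.pi)-np.pi).round(3))
E
python3 fit.py
```

```text
(array([ 0.63520359, -0.02165586,  0.12847762]), array([-0.9, -0.8,  0.7, -1.3,  1. ,  0.8, -0.8,  1.1]))
(array([ 0.63635564, -0.02362252,  0.1284565 ]), array([ 0.2, -1.2,  1.7, -0.1,  0.4,  0.9, -2.4, -0.8]))
(array([ 0.63596064, -0.02285853,  0.12861085]), array([-0.4, -1.1,  1.2, -1.6,  1.5,  0.4, -0.2,  0.7, -0.2, -1.4,  1.2,
       -0.3, -0.1,  0.7, -2.8, -1. ]))
hub? [ 0.6375 -0.0218  0.07  ] r 0.0018 lever ang -2.841
knobtop [ 0.5767 -0.1005  0.105 ] r 0.0977 lever ang -0.005
posttop [0.4959 0.0401 0.07  ] r 0.1535 lever ang 1.336
knobtop s [ 0.5781 -0.0997  0.105 ] r 0.0962 lever ang -0.012
posttop s [0.4958 0.0404 0.07  ] r 0.1538 lever ang 1.338
jar [ 0.659  -0.2332  0.07  ] r 0.2116 lever ang -0.766
cup [0.6247 0.2035 0.055 ] r 0.2266 lever ang 2.435
sp [ 0.3993 -0.0108  0.003 ] r 0.237 lever ang 0.965
sp [ 0.4207 -0.1689  0.003 ] r 0.2601 lever ang 0.318
sps [ 0.4015 -0.0098  0.003 ] r 0.2348 lever ang 0.97
sps [ 0.4225 -0.1703  0.003 ] r 0.2594 lever ang 0.309
jars [ 0.6589 -0.2354  0.07  ] r 0.2137 lever ang -0.764
cups [0.6254 0.2076 0.055 ] r 0.2307 lever ang 2.439
```

Run:
```python
from plant import *
import numpy as np
from scipy.spatial.transform import Rotation as R
s=get_state();r=R.from_euler("xyz",s["ee_rot"],degrees=True).as_matrix();print(r.round(3)); z=r[:,2];print("jaw",np.degrees(np.arctan2(z[1],z[0])))
import cv2
c=read_camera("wrist");cv2.imwrite("pics/w0.png",c["pixels"][:,:,::-1]);print(c["T"].round(3))
A=np.array([.637,-.022]);th=np.radians(225)+.128
for off in (.04,.03,.025,.02):
    p=A+.1*np.array([np.cos(th),np.sin(th)])-off*np.array([np.sin(th),-np.cos(th)]);print(off,p,(p-s["ee_pos"][:2])*1000)
```

```text
[[-0.001 -0.918  0.397]
 [-0.001  0.397  0.918]
 [-1.     0.    -0.002]]
jaw 66.63387390568845
[[ 0.397 -0.886 -0.24   0.189]
 [ 0.918  0.383  0.105  0.625]
 [-0.001 -0.262  0.965  0.384]
 [ 0.     0.     0.     1.   ]]
0.04 [ 0.60755746 -0.12560085] [ 350.06830636 -721.84597454]
0.03 [ 0.59964161 -0.11949026] [ 342.15245851 -715.73538105]
0.025 [ 0.59568368 -0.11643496] [ 338.19453458 -712.68008431]
0.02 [ 0.59172576 -0.11337967] [ 334.23661065 -709.62478757]
```

View pics/w0.png

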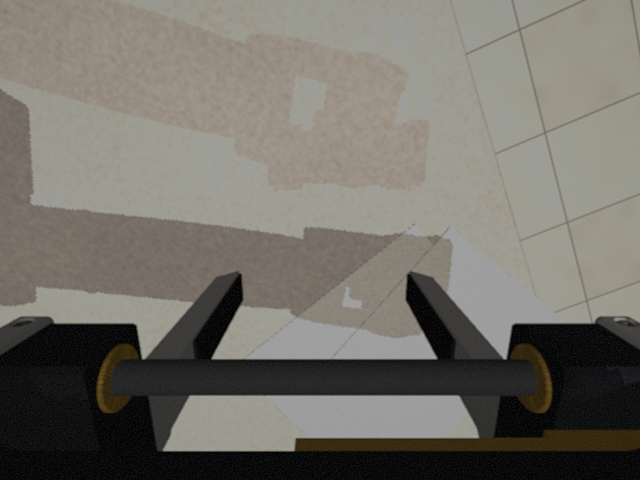

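Call:
{"api": "send_rows", "payload": {
  "rows": [
    [20, -40, 0, 0],
    [44, -90, 0, 0],
    [68, -140, 0, 0],
    [92, -190, 0, -0.02],
    [116, -240, 0, -0.05],
    [140, -290, 0, -0.08],
    [165, -340, 0, -0.1],
    [190, -390, 0, -0.13],
    [214, -440, 0, -0.16],
    [238, -490, 0, -0.19],
    [262, -540, 0, -0.22],
    [286, -590, 0, -0.25]
  ],
  "fingers": 1
}}

```text
t: 1.65
ee_pos: [0.5442, 0.005, 0.2053]
ee_rot: [62.1, 90.0, 114.3]
wrist_force: [-0.1, 0.5, 0.1]
gripper_width: 0.0008
```

Call:
{"api": "send_rows", "payload": {
  "rows": [
    [24, -50, 0, 0],
    [45, -95, 0, 0],
    [58, -120, -10, 0],
    [64, -132, -30, 0],
    [64, -132, -70, 0],
    [64, -132, -110, 0],
    [64, -132, -126, 0],
    [64, -132, -126, 0],
    [64, -132, -126, 0]
  ]
}}

```text
t: 2.78
ee_pos: [0.6091, -0.1257, 0.0814]
ee_rot: [-74.7, 89.8, -22.4]
wrist_force: [0.9, -0.1, 0.8]
gripper_width: 0.0003
```

Run:
```python
from plant import *
import numpy as np,cv2
from scipy.spatial.transform import Rotation as R
c=read_camera("side");cv2.imwrite("pics/s1.png",cv2.resize(c["pixels"][160:410,240:520,::-1],None,fx=2.4,fy=2.4))
s=get_state();r=R.from_euler("xyz",s["ee_rot"],degrees=True).as_matrix(); z=r[:,2];print(s["t"],s["ee_pos"],s["wrist_force"],s["joint_pos"].round(1),"jaw",np.degrees(np.arctan2(z[1],z[0])))
```

```text
2.825 [ 0.60918239 -0.12577147  0.08163597] [ 0.17859246 -0.45911706  0.28177667] [-22.1  18.   98.2  -0.   63.5 -74.4] jaw 52.31831866123119
```

View pics/s1.png

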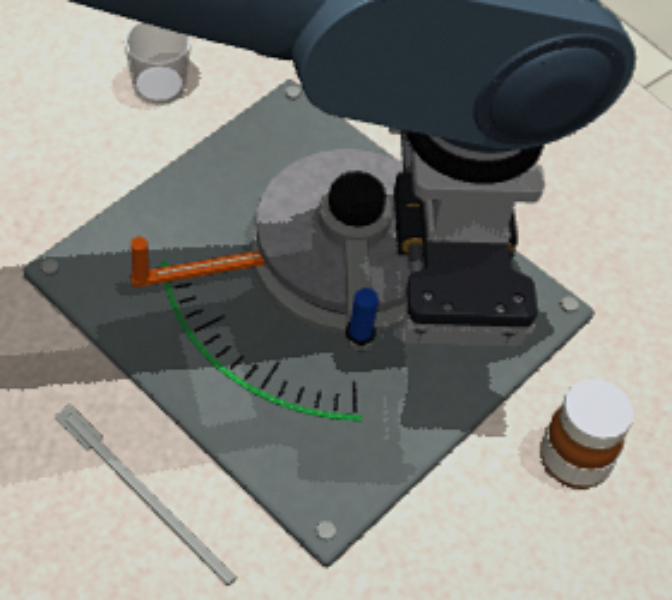

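Run:
```python
from h import *
c=pickle.load(open("side0.pkl","rb"))
for p in ((.609,-.126,.0815),(.609,-.126,.18),(.577,-.1,.105)):
    u,v=proj(c,p);print((u-240)*2.4,(v-160)*2.4)
```

```text
425.7787000667272 318.8174823612574
448.3659507505373 228.85620847634502
365.93321908846866 295.18054473469647
```

Call:
{"api": "send_rows", "payload": {
  "rows": [
    [-4, 3, 0, 0],
    [-8, 6, 0, 0],
    [-12.7, 9.8, 0, 0],
    [-12.7, 9.8, 0, 0]
  ]
}}

```text
t: 3.32
ee_pos: [0.5946, -0.1151, 0.0795]
ee_rot: [108.7, 90.0, 161.1]
wrist_force: [-0.2, -1.0, 0.6]
gripper_width: 0.0004
```

Call:
{"api": "send_rows", "payload": {
  "rows": [
    [-0.8, 0.6, 0, 0],
    [-1.6, 1.2, 0, 0],
    [-1.6, 1.2, 0, 0]
  ]
}}

```text
t: 3.7
ee_pos: [0.5935, -0.1143, 0.0794]
ee_rot: [137.7, 90.0, -170.0]
wrist_force: [-0.8, -0.3, -0.6]
gripper_width: 0.0005
```

Call:
{"api": "send_rows", "payload": {
  "rows": [
    [-0.8, 0.6, 0, 0],
    [-1.6, 1.2, 0, 0],
    [-1.6, 1.2, 0, 0]
  ]
}}

```text
t: 4.08
ee_pos: [0.5918, -0.113, 0.0794]
ee_rot: [111.4, 90.0, 163.7]
wrist_force: [-0.9, -0.1, -0.7]
gripper_width: 0.0007
```

Call:
{"api": "send_rows", "payload": {
  "rows": [
    [-0.8, 0.6, 0, 0],
    [-1.6, 1.2, 0, 0],
    [-1.6, 1.2, 0, 0]
  ]
}}

```text
t: 4.45
ee_pos: [0.5902, -0.1118, 0.0794]
ee_rot: [108.3, 90.0, 160.6]
wrist_force: [-0.1, 0.0, 0.3]
gripper_width: 0.0001
```

Call:
{"api": "send_rows", "payload": {
  "rows": [
    [-0.8, 0.6, 0, 0],
    [-1.6, 1.2, 0, 0],
    [-1.6, 1.2, 0, 0]
  ]
}}

```text
t: 4.82
ee_pos: [0.5886, -0.1106, 0.0794]
ee_rot: [122.2, 90.0, 174.5]
wrist_force: [-0.0, -0.8, 0.5]
gripper_width: 0.0003
```

Call:
{"api": "send_rows", "payload": {
  "rows": [
    [-0.8, 0.6, 0, 0],
    [-1.6, 1.2, 0, 0],
    [-1.6, 1.2, 0, 0]
  ]
}}

```text
t: 5.2
ee_pos: [0.5872, -0.1096, 0.0795]
ee_rot: [-96.4, 90.0, -44.1]
wrist_force: [0.8, -0.6, -0.3]
gripper_width: 0.0005
```

```bash
cat > m.py <<'E'
from plant import *
import numpy as np,cv2
A=np.array([.637,-.022])
def meas(n=4):
    P=[];F=[]
    for i in range(n):
        c=read_camera("side");s=get_state();P.append(s["ee_pos"]);F.append(s["wrist_force"])
    p=np.mean(P,0);f=np.mean(F,0);d=p[:2]-A;a=np.arctan2(d[1],d[0])
    t=np.array([np.sin(a),-np.cos(a)])
    print("t",s["t"],"p",p.round(4),"F",f.round(2),"r",np.hypot(*d).round(4),"polar lever-ang",((np.radians(225)+.128-a+np.pi)%(2*np.pi)-np.pi).round(4),"Ftan",(-f[:2]@t).round(2))
    return c,p
E
python3 - <<'E'
from m import *
c,p=meas()
p0=np.array([.5872,-.1096])
d=p0-A
for k in list(np.arange(0,.361,.04))+list(np.arange(.36,1.2,.03)):
    C,S=np.cos(k),np.sin(k)
    q=A+np.array([C*d[0]+S*d[1],-S*d[0]+C*d[1]]);print(k.round(2),((q-p0)*1000).round(1))
E
```

```text
t 5.4 p [ 0.5872 -0.1096  0.0795] F [ 0.58 -1.84 -0.4 ] r 0.1008 polar lever-ang -0.1403 Ftan 1.42
0.0 [0. 0.]
0.04 [-3.5  2.1]
0.08 [-6.8  4.3]
0.12 [-10.1   6.6]
0.16 [-13.3   9.1]
0.2 [-16.4  11.6]
0.24 [-19.4  14.3]
0.28 [-22.3  17.2]
0.32 [-25.   20.1]
0.36 [-27.7  23.2]
0.36 [-27.7  23.2]
0.39 [-29.6  25.5]
0.42 [-31.4  27.9]
0.45 [-33.1  30.4]
0.48 [-34.8  32.9]
0.51 [-36.4  35.5]
0.54 [-38.   38.1]
0.57 [-39.4  40.7]
0.6 [-40.8  43.4]
0.63 [-42.   46.2]
0.66 [-43.3  48.9]
0.69 [-44.4  51.7]
0.72 [-45.4  54.6]
0.75 [-46.3  57.4]
0.78 [-47.2  60.3]
0.81 [-48.   63.3]
0.84 [-48.7  66.2]
0.87 [-49.3  69.2]
0.9 [-49.8  72.2]
0.93 [-50.2  75.2]
0.96 [-50.5  78.2]
0.99 [-50.8  81.2]
1.02 [-50.9  84.2]
1.05 [-51.   87.2]
1.08 [-50.9  90.2]
1.11 [-50.8  93.3]
1.14 [-50.6  96.3]
1.17 [-50.3  99.3]
```

Call:
{"api": "send_rows", "payload": {
  "rows": [
    [-3.5, 2.1, 0, -0.04],
    [-6.8, 4.3, 0, -0.08],
    [-10.1, 6.6, 0, -0.12],
    [-13.3, 9.1, 0, -0.16],
    [-16.4, 11.6, 0, -0.2],
    [-19.4, 14.3, 0, -0.24],
    [-22.3, 17.2, 0, -0.28],
    [-25.0, 20.1, 0, -0.32],
    [-27.7, 23.2, 0, -0.36],
    [-27.7, 23.2, 0, -0.36]
  ]
}}

```text
t: 6.65
ee_pos: [0.5589, -0.0866, 0.0795]
ee_rot: [-176.0, 89.9, -144.3]
wrist_force: [-1.2, -3.4, 1.0]
gripper_width: 0.0
```

Run:
```python
from m import *
c,p=meas()
cv2.imwrite("pics/s2.png",cv2.resize(c["pixels"][160:410,240:520,::-1],None,fx=2.4,fy=2.4))
```

```text
t 6.85 p [ 0.5592 -0.0866  0.0795] F [-1.19 -3.44  0.36] r 0.1012 polar lever-ang 0.2203 Ftan 1.89
```

View pics/s2.png

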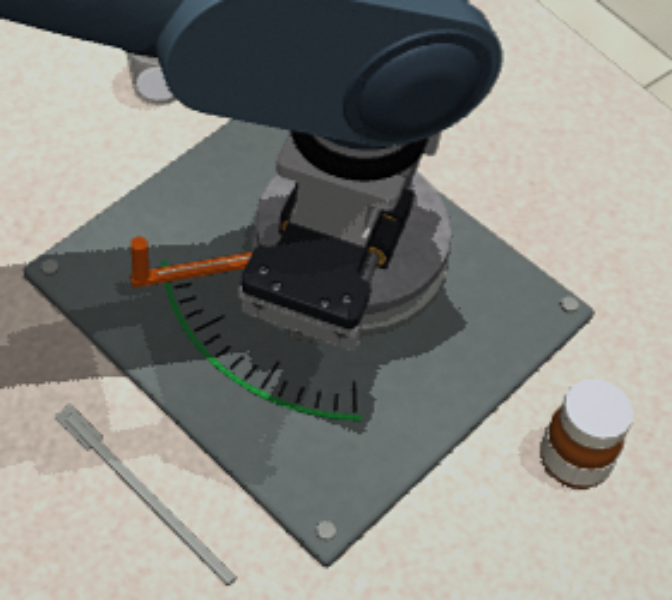

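Run:
```python
from m import *
from scipy.spatial.transform import Rotation as R
F=[];Tq=[]
for i in range(8):
    c=read_camera("wrist");s=get_state();F.append(s["wrist_force"]);Tq.append(s["wrist_torque"])
r=R.from_euler("xyz",s["ee_rot"],degrees=True).as_matrix()
z=r[:,2];print("jaw",np.degrees(np.arctan2(z[1],z[0])),np.mean(F,0),np.std(F,0),np.mean(Tq,0))
cv2.imwrite("pics/w2.png",c["pixels"][:,:,::-1])
```

```text
jaw 31.686901833975558 [-1.14354225 -4.01091446  0.39860068] [0.53447385 0.41542154 0.38436117] [-0.74002044  0.23880941  0.03622724]
```

View pics/w2.png

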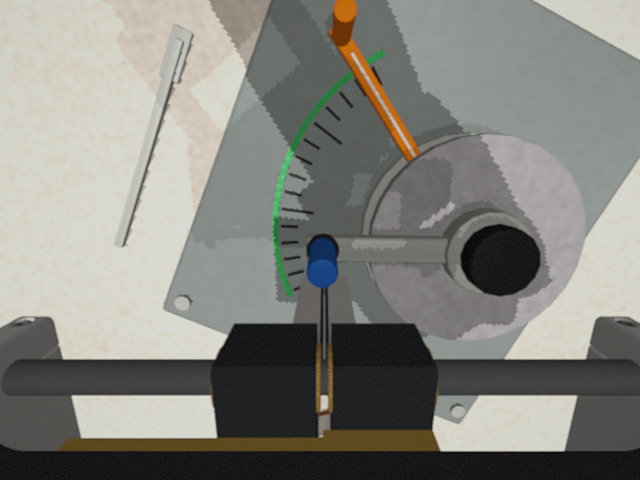

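Call:
{"api": "send_rows", "payload": {
  "rows": [
    [-0.9, 1.1, 0, -0.015],
    [-1.9, 2.3, 0, -0.03],
    [-2.5, 3.1, 0, -0.04],
    [-3.1, 3.9, 0, -0.05],
    [-3.1, 3.9, 0, -0.05]
  ]
}}

```text
t: 7.88
ee_pos: [0.5563, -0.0825, 0.0795]
ee_rot: [-109.6, 90.0, -80.7]
wrist_force: [-0.9, -4.1, -0.3]
gripper_width: 0.0008
```

Call:
{"api": "send_rows", "payload": {
  "rows": [
    [-0.6, 0.8, 0, -0.01],
    [-1.2, 1.6, 0, -0.02],
    [-1.7, 2.4, 0, -0.03]
  ]
}}

```text
t: 8.25
ee_pos: [0.555, -0.0811, 0.0795]
ee_rot: [-86.8, 89.8, -59.7]
wrist_force: [0.4, -7.7, -1.4]
gripper_width: 0.0006
```

Call:
{"api": "send_rows", "payload": {
  "rows": [
    [-0.6, 0.8, 0, -0.01],
    [-1.1, 1.7, 0, -0.02],
    [-1.7, 2.5, 0, -0.03]
  ]
}}

```text
t: 8.62
ee_pos: [0.5539, -0.0796, 0.0797]
ee_rot: [-83.4, 89.7, -58.0]
wrist_force: [2.8, -11.4, -4.6]
gripper_width: 0.0005
```

Call:
{"api": "send_rows", "payload": {
  "rows": [
    [0.6, -0.9, 0, 0.01],
    [0.6, -0.9, 0, 0.01]
  ]
}}

```text
t: 8.88
ee_pos: [0.5544, -0.0803, 0.0796]
ee_rot: [-82.6, 89.7, -56.6]
wrist_force: [0.1, -10.5, -3.3]
gripper_width: 0.0004
```

Run:
```python
from m import *
from scipy.spatial.transform import Rotation as R
import pickle
c,p=meas(4)
w=read_camera("wrist");pickle.dump(w,open("w3.pkl","wb"))
cv2.imwrite("pics/w3.png",w["pixels"][:,:,::-1])
s=get_state();r=R.from_euler("xyz",s["ee_rot"],degrees=True).as_matrix();print(r[:,2],r[:,0])
```

```text
t 9.075 p [ 0.5544 -0.0803  0.0796] F [  1.24 -10.65  -3.02] r 0.1011 polar lever-ang 0.2991 Ftan 9.42
[8.99112011e-01 4.37718238e-01 5.79923707e-04] [ 0.00249417 -0.00379838 -0.99998968]
```

View pics/w3.png

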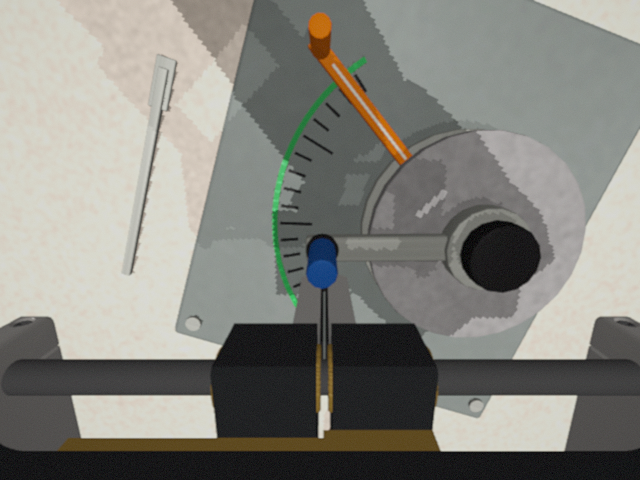

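Run:
```python
from h import *
c=pickle.load(open("w3.pkl","rb"))
A=np.array([.637,-.022])
def ang(p,A=A):
    d=p[:2]-A;return np.hypot(*d).round(4),((np.radians(225)+.1285-np.arctan2(d[1],d[0])+np.pi)%(2*np.pi)-np.pi).round(4)
for nm,u,v,z in (("knobtop",322,275,.105),("post top",320,22,.07),("hub",500,256,.075)):
    q=ray(c,u,v,z);print(nm,q.round(4),ang(q))
for z in (.06,.07,.08): print(z,ray(c,500,256,z).round(4))
im=c["pixels"][200:330,270:560];cv2.imwrite("pics/w3c.png",cv2.resize(im[:,:,::-1],None,fx=2.7,fy=2.7,interpolation=cv2.INTER_CUBIC))
print(c["depth"][256,500],c["depth"][280,322],c["depth"][22,320],c["T"])
```

```text
knobtop [ 0.5473 -0.0667  0.105 ] (np.float64(0.1002), np.float64(0.452))
post top [0.494  0.0409 0.07  ] (np.float64(0.1562), np.float64(1.3281))
hub [ 0.6394 -0.022   0.075 ] (np.float64(0.0024), np.float64(-2.2474))
0.06 [ 0.6491 -0.0227  0.06  ]
0.07 [ 0.6427 -0.0222  0.07  ]
0.08 [ 0.6362 -0.0217  0.08  ]
0.18144467 0.16398987 0.1661045 [[ 0.89939408 -0.4211191  -0.11725612  0.52175475]
 [ 0.43713698  0.86719564  0.23850154 -0.0124032 ]
 [ 0.00124644 -0.26576386  0.96403735  0.25864852]
 [ 0.          0.          0.          1.        ]]
```

View pics/w3c.png

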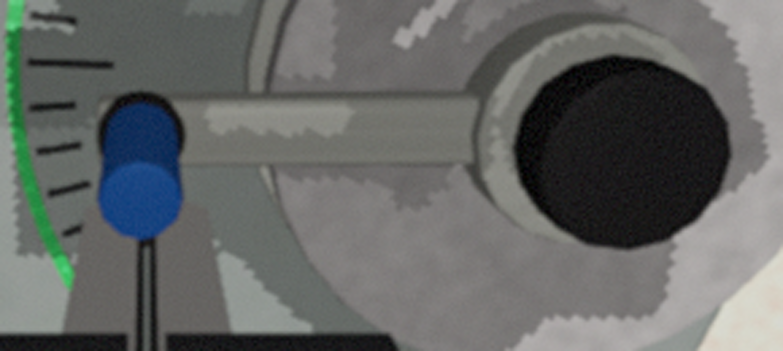

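Call:
{"api": "send_rows", "payload": {
  "rows": [
    [2.9, -3.7, 0, 0.05],
    [5.9, -7.9, 0, 0.1],
    [11.3, -13.9, 0, 0.18],
    [17.2, -19.5, 0, 0.26],
    [23.5, -24.5, 0, 0.34],
    [30.1, -29.0, 0, 0.42],
    [33.6, -31.1, 0, 0.46],
    [45.5, -40.2, 0, 0.46],
    [55, -48, 0, 0.46],
    [55, -48, 40, 0.46],
    [55, -48, 80, 0.46],
    [55, -48, 80, 0.46]
  ]
}}

```text
t: 10.62
ee_pos: [0.6113, -0.1274, 0.1637]
ee_rot: [-69.4, 89.6, -17.1]
wrist_force: [-0.4, -0.2, 0.1]
gripper_width: 0.0003
```

Run:
```python
from m import *
import h,pickle
c,p=meas(2)
cv2.imwrite("pics/s4.png",cv2.resize(c["pixels"][160:410,240:520,::-1],None,fx=2.4,fy=2.4))
t=np.array([.512,.074]);print((t-p[:2])*1000)
```

```text
t 10.725 p [ 0.6092 -0.1266  0.16  ] F [ 0.53 -0.03 -0.77] r 0.1082 polar lever-ang -0.3976 Ftan 0.53
[-97.19594514 200.61109146]
```

View pics/s4.png

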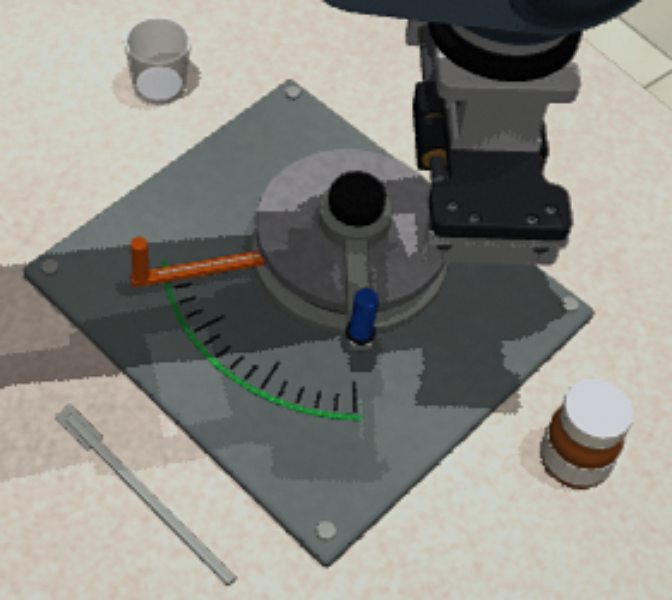

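Call:
{"api": "send_rows", "payload": {
  "rows": [
    [-10, 20, 10, -0.15],
    [-22, 45, 10, -0.3],
    [-34, 70, 10, -0.45],
    [-46, 95, 10, -0.6],
    [-58, 120, 10, -0.75],
    [-70, 145, 10, -0.9],
    [-82, 170, 10, -1.05],
    [-92, 190, 0, -1.2],
    [-97, 201, -10, -1.335],
    [-97, 201, -40, -1.335],
    [-97, 201, -80, -1.335],
    [-97, 201, -113, -1.335]
  ]
}}

```text
t: 12.22
ee_pos: [0.5095, 0.0749, 0.0431]
ee_rot: [-163.7, 89.7, 172.1]
wrist_force: [-0.4, -0.9, -0.6]
gripper_width: 0.0003
```

Run:
```python
from m import *
from scipy.spatial.transform import Rotation as R
import h,pickle
c,p=meas(3)
w=read_camera("wrist");pickle.dump(w,open("w5.pkl","wb"))
cv2.imwrite("pics/w5.png",w["pixels"][:,:,::-1])
s=get_state();r=R.from_euler("xyz",s["ee_rot"],degrees=True).as_matrix();z=r[:,2];print("jaw",np.degrees(np.arctan2(z[1],z[0])))
```

```text
t 12.375 p [0.5071 0.0749 0.0412] F [-1.62 -0.25 -0.86] r 0.1621 polar lever-ang 1.5544 Ftan 1.17
jaw -24.192604369653143
```

View pics/w5.png

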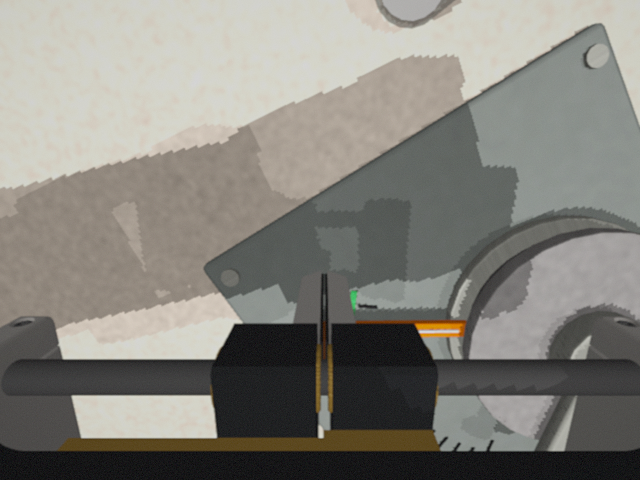

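Run:
```python
import numpy as np
A=np.array([.637,-.022]);p0=np.array([.5071,.0749])
for q in list(np.arange(1.5,.5,-.07))+[.54,.515]:
    a=np.radians(225)+.1285-q;p=A+.155*np.array([np.cos(a),np.sin(a)]);print(round(q,3),((p-p0)*1000).round(1),round(max(0,1.419-q),3))
```

```text
1.5 [  0.8 -11.2] 0
1.43 [ -4.9 -20.4] 0
1.36 [ -9.9 -30. ] 0.059
1.29 [-14.3 -40. ] 0.129
1.22 [-17.9 -50.2] 0.199
1.15 [-20.8 -60.6] 0.269
1.08 [-23.  -71.3] 0.339
1.01 [-24.4 -82. ] 0.409
0.94 [-25.  -92.9] 0.479
0.87 [ -25.  -103.7] 0.549
0.8 [ -24.1 -114.5] 0.619
0.73 [ -22.5 -125.2] 0.689
0.66 [ -20.1 -135.8] 0.759
0.59 [ -17.  -146.2] 0.829
0.52 [ -13.2 -156.4] 0.899
0.54 [ -14.4 -153.5] 0.879
0.515 [ -12.9 -157.1] 0.904
```

Call:
{"api": "send_rows", "payload": {
  "rows": [
    [0.8, -11.2, 4, 0],
    [-2, -16, 4, 0],
    [-4.9, -20.4, 4, 0],
    [-9.9, -30, 4, 0.059],
    [-14.3, -40, 4, 0.129],
    [-17.9, -50.2, 4, 0.199],
    [-20.8, -60.6, 4, 0.269],
    [-23, -71.3, 4, 0.339],
    [-24.4, -82, 4, 0.409],
    [-25, -92.9, 4, 0.479],
    [-25, -92.9, 4, 0.479]
  ]
}}

```text
t: 13.8
ee_pos: [0.4865, -0.0189, 0.0508]
ee_rot: [-18.6, 90.0, -15.4]
wrist_force: [-0.2, 0.8, -0.1]
gripper_width: 0.0007
```

Run:
```python
from m import *
c,p=meas(3)
cv2.imwrite("pics/s6.png",cv2.resize(c["pixels"][160:410,240:520,::-1],None,fx=2.4,fy=2.4))
```

```text
t 13.95 p [ 0.4864 -0.0183  0.0506] F [0.01 0.03 0.46] r 0.1507 polar lever-ang 0.9379 Ftan -0.03
```

View pics/s6.png

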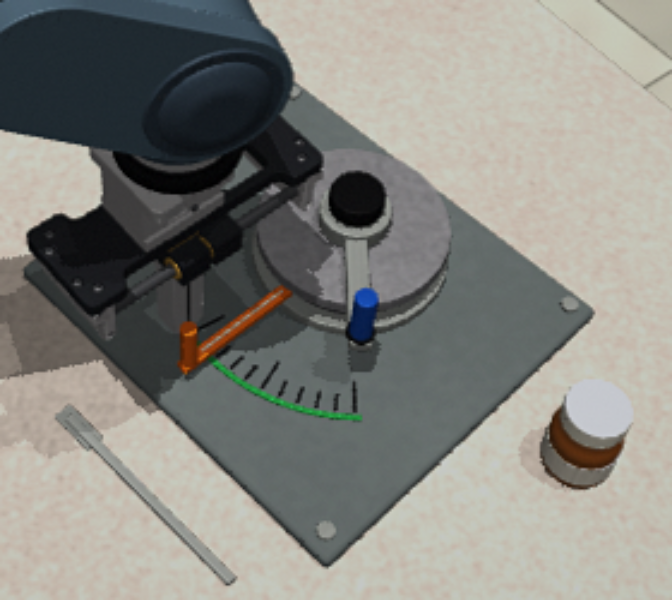

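```bash
cat > post.py <<'E'
from h import *
import sys
c=pickle.load(open("side0.pkl","rb"));A=np.array([.637,-.022])
def post(u,v):
    q=ray(c,240+u/2.4,160+v/2.4,.07);d=q[:2]-A;print("post",q.round(4),np.hypot(*d).round(4),((np.radians(225)+.1285-np.arctan2(d[1],d[0])+np.pi)%(2*np.pi)-np.pi).round(4))
post(float(sys.argv[1]),float(sys.argv[2]))
E
python3 post.py 189 328;python3 post.py 139 241
python3 - <<'E'
import numpy as np
A=np.array([.637,-.022]);p0=np.array([.4864,-.0183])
for q in (.938,.87,.8,.73,.66,.59,.54,.515):
    a=np.radians(225)+.1285-q;p=A+.154*np.array([np.cos(a),np.sin(a)]);print(round(q,3),((p-p0)*1000).round(1),round(.94-q,3))
E
```

```text
post [ 0.4834 -0.0369  0.07  ] 0.1543 0.817
post [0.4958 0.0404 0.07  ] 0.1544 1.3303
0.938 [-3.4  0. ] 0.002
0.87 [ -3.3 -10.5] 0.07
0.8 [ -2.4 -21.2] 0.14
0.73 [ -0.8 -31.9] 0.21
0.66 [  1.5 -42.4] 0.28
0.59 [  4.6 -52.7] 0.35
0.54 [  7.2 -59.9] 0.4
0.515 [  8.7 -63.5] 0.425
```

Call:
{"api": "send_rows", "payload": {
  "rows": [
    [-3.3, -5, 0, 0.03],
    [-3.3, -10.5, 0, 0.07],
    [-2.4, -21.2, 0, 0.14],
    [-0.8, -31.9, 0, 0.21],
    [1.5, -42.4, 0, 0.28],
    [3, -47.5, 0, 0.315],
    [4.6, -52.7, 0, 0.35],
    [4.6, -52.7, 0, 0.35],
    [4.6, -52.7, 0, 0.35]
  ]
}}

```text
t: 15.08
ee_pos: [0.491, -0.0707, 0.0504]
ee_rot: [156.4, 90.0, 179.7]
wrist_force: [-0.7, -0.6, 1.2]
gripper_width: 0.0003
```

Run:
```python
from m import *
c,p=meas(3)
cv2.imwrite("pics/s7.png",cv2.resize(c["pixels"][270:370,290:410,::-1],None,fx=6,fy=6,interpolation=cv2.INTER_CUBIC))
```

```text
t 15.225 p [ 0.491  -0.0707  0.0504] F [ 0.33  0.16 -0.3 ] r 0.1539 polar lever-ang 0.5914 Ftan -0.05
```

View pics/s7.png

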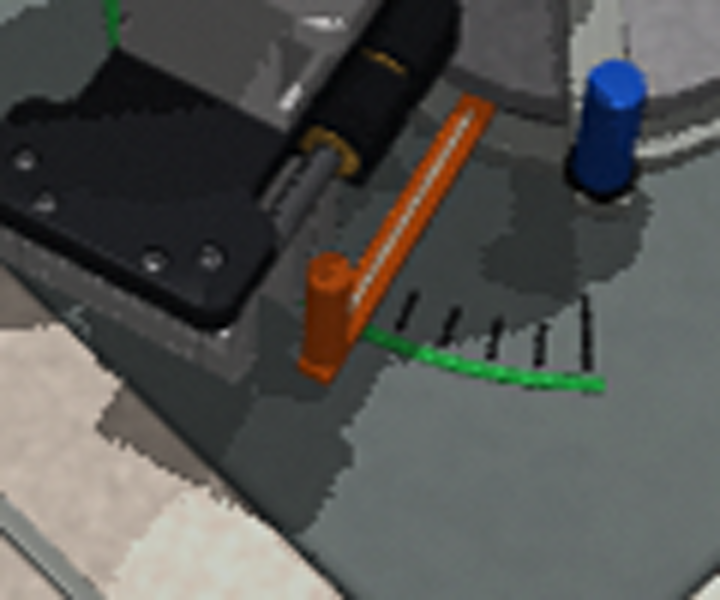

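```bash
python3 post.py $(python3 -c "print((344.8-240)*2.4,(314.5-160)*2.4)")
python3 - <<'E'
from h import *
c=pickle.load(open("side0.pkl","rb"));A=np.array([.637,-.022])
for u,v in ((587,300),(587,365),(540,365),(490,355),(405,325),(415,295)):
    q=ray(c,290+u/6,270+v/6,.0125);d=q[:2]-A;print(np.hypot(*d).round(4),(np.radians(225)+.1285-np.arctan2(d[1],d[0])-2*np.pi).round(4)%6.2832)
E
```

```text
post [ 0.4976 -0.0865  0.07  ] 0.1536 0.4808
0.1098 6.2701
0.1299 6.2771
0.131 0.0912
0.1304 0.1961
0.1291 0.385
0.1193 0.3936
```

Call:
{"api": "send_rows", "payload": {
  "rows": [
    [0.6, -1.7, 0, 0.012],
    [1.2, -3.4, 0, 0.024],
    [1.8, -5, 0, 0.035],
    [2.3, -6.4, 0, 0.045],
    [2.8, -7.5, 0, 0.053],
    [3.1, -8.4, 0, 0.059],
    [3.4, -9, 0, 0.063],
    [3.5, -9.4, 0, 0.065],
    [3.5, -9.4, 0, 0.065]
  ]
}}

```text
t: 16.35
ee_pos: [0.4946, -0.0804, 0.0504]
ee_rot: [-125.4, 90.0, -98.3]
wrist_force: [0.9, 0.9, -0.7]
gripper_width: 0.0008
```

Run:
```python
from m import *
c,p=meas(3)
cv2.imwrite("pics/s8.png",cv2.resize(c["pixels"][270:370,290:410,::-1],None,fx=6,fy=6,interpolation=cv2.INTER_CUBIC))
```

```text
t 16.5 p [ 0.4946 -0.0804  0.0505] F [-0.24  1.42 -0.61] r 0.1539 polar lever-ang 0.524 Ftan -1.41
```

View pics/s8.png

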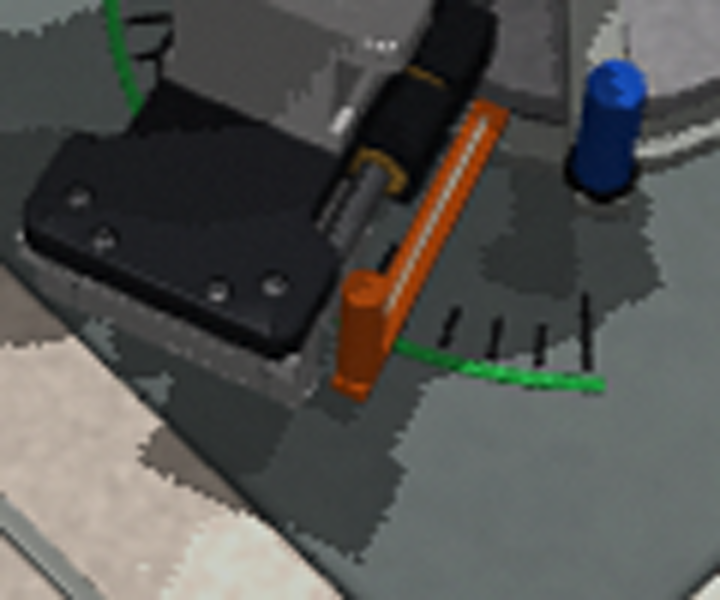

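```bash
python3 post.py $(python3 -c "print((350.7-240)*2.4,(317.7-160)*2.4)")
```

```text
post [ 0.5016 -0.0962  0.07  ] 0.1544 0.4125
```

Call:
{"api": "send_rows", "payload": {
  "rows": [
    [-3, 9, 0, -0.06],
    [-5, 19, 0, -0.06],
    [-6, 30, 0, -0.06],
    [-6, 30, 40, -0.06],
    [-6, 30, 90, -0.06],
    [-6, 60, 130, -0.06],
    [-6, 110, 150, -0.06],
    [-6, 160, 150, -0.06],
    [-6, 210, 150, -0.06],
    [-6, 260, 150, -0.06],
    [-6, 260, 150, -0.06]
  ]
}}

```text
t: 17.88
ee_pos: [0.4878, 0.1825, 0.2004]
ee_rot: [132.4, 90.0, 156.4]
wrist_force: [0.5, -0.0, 0.1]
gripper_width: 0.0004
```

Run:
```python
from m import *
import pickle
c,p=meas(2);t=read_camera("top");w=read_camera("wrist")
pickle.dump((c,t),open("f.pkl","wb"))
cv2.imwrite("pics/s9.png",cv2.resize(c["pixels"][250:370,290:410,::-1],None,fx=5,fy=5,interpolation=cv2.INTER_CUBIC))
cv2.imwrite("pics/t9.png",cv2.resize(np.clip(t["pixels"][190:310,300:440,::-1]*1.8,0,255).astype('uint8'),None,fx=5,fy=5,interpolation=cv2.INTER_CUBIC))
cv2.imwrite("pics/s9f.png",c["pixels"][:,:,::-1])
```

```text
t 17.975 p [0.4882 0.1804 0.2003] F [ 0.14 -0.77 -0.39] r 0.2513 polar lever-ang 1.8503 Ftan 0.34
```

View pics/s9.png

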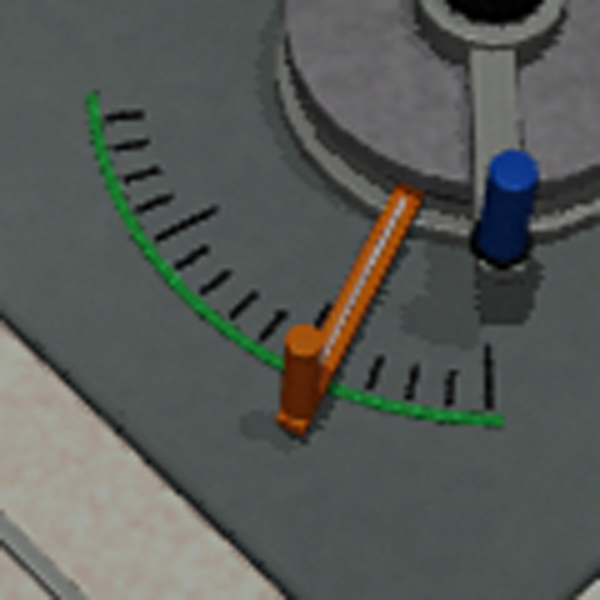

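View pics/t9.png

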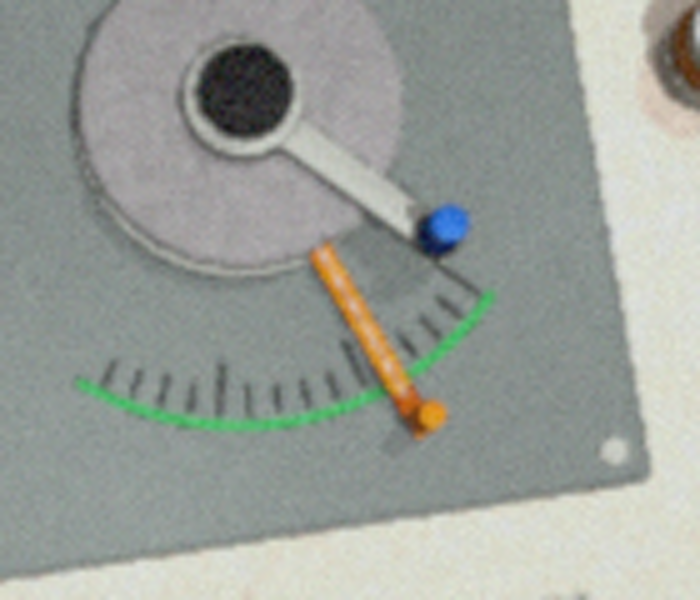

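View pics/s9f.png

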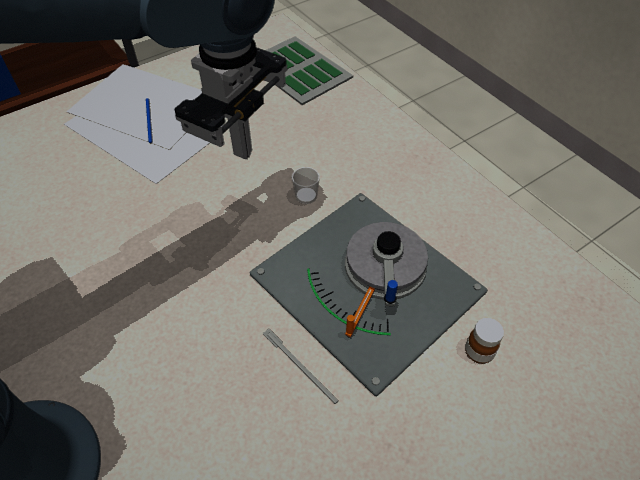

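Run:
```python
from h import *
cs,ct=pickle.load(open("f.pkl","rb"))
for A in ([.637,-.022],[.636,-.0229],[.6352,-.0217]):
    A=np.array(A)
    for c,u,v,z in ((ct,386.4,272.8,.07),(cs,350.6,317.6,.07),(ct,300+446/5,190+221/5,.105),(cs,290+513/5,250+168/5,.105)):
        q=ray(c,u,v,z);d=q[:2]-A;print(np.hypot(*d).round(4),((np.radians(225)+.1285-np.arctan2(d[1],d[0])+np.pi)%(2*np.pi)-np.pi).round(4),end=" | ")
    print()
```

```text
0.1555 0.4229 | 0.1543 0.4139 | 0.0984 0.0147 | 0.0995 -0.0027 | 
0.1542 0.425 | 0.153 0.4159 | 0.0971 0.0125 | 0.0982 -0.0052 | 
0.154 0.4157 | 0.1529 0.4065 | 0.0976 -0.0016 | 0.0987 -0.0191 |
```

```bash
python3 -c "
from plant import *
hand_in()"
```

```text
the job is handed in; nothing more can be done
```

I pressed the lever until it firmed up, let it go back to rest, set the orange marker to about 0.42 rad, and handed in at about 18 s. No verdict was reported.

- **Firming angle:** about 0.41 to 0.435 rad, taken from how the force rose with tool travel and checked against a wrist-camera view.
- **Force on the sample:** I stepped past the onset before reading the force. It peaked at about 9 N above the light spring, near the top of the 4 to 9 N band and under the 12 N limit. I then backed off to about 7.5 N. In all it was firm for roughly 0.8 s.
- **Sideways force:** During the push I also measured about 3 N along the lever, more than friction would easily explain. I left it, because it didn't affect the readings along the arc.
- **Last marker checks:** The top camera gave 0.42 and the side camera 0.41, and the side camera reads about 0.01 low against the scale ticks. The allowed error is 0.055 rad.
- **Rest of the scene:** The lever reads within 0.02 rad of rest. The jar, cup and spatula look unmoved by eye; I didn't re-measure them. The arm is well clear of everything.

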